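Strip the bearing-driving stack

TASK

The bearing has been driven into the pulley, so take the stack on the bench block apart from the top down and put each piece on its own place: stand the drift upright in the tube holder, lay the driver disc flat in the middle of the round steel dish, drop the pulley over the stud of the wooden stand until it lies flat on the foot, and set the support cup, right way up, in the middle of the square tray. Place each piece before taking the next, and do not knock over the oil bottle or the grease jar.

Things in the scene. Friction and masses are not known exactly. Their poses are not given: they have to be found in the camera images.
- drift: Drift: round dark-steel bar, diameter 20, 75 tall, about 170 g, with a band of bright rings from 20 to 47 above its foot. It starts standing loose, on end, on top of the stack (on the driver disc; foot about 89 above the bench, top at 164). Origin: centre of its flat foot; z up along the bar.
- driver_disc: Driver disc: plain solid brass disc, diameter 34, 16 thick, about 120 g. It lies loose on the pulley, under the drift (underside about 73 above the bench). Origin: centre of its underside; z up.
- pulley: Pulley: aluminium wheel with a groove round its rim and a ball bearing in its middle, diameter 58, 18 thick, about 160 g, with a plain through bore of 20 in the bearing. It lies flat and loose on the support cup, under the driver disc (underside about 55 above the bench). Origin: centre of its underside, on the axis of the bore; z up.
- support_cup: Support cup: bright steel cup, mouth up, about 400 g, 30 tall: a barrel of diameter 60 on a round foot flange of diameter 84 that is 5 thick (the barrel can be gripped from 5 to 30 above its underside). It is the lowest loose piece, standing loose on the bench block, a fixed round dark-steel block of diameter 96 and height 25. Origin: centre of its underside; z up.
- tube_holder: Tube holder, the drift's place: grey painted steel tube standing on a round foot, fixed to the bench. Tube outer diameter 44, inner 38, 40 tall, open at the top; its inner floor is 6 above the bench; foot diameter 68. Origin: on the tube's axis at bench level; z up.
- parts_dish: Round steel dish, the driver disc's place: bright, shallow, fixed to the bench. Outer diameter 108, flat inner floor about 96 across and 4 above the bench, rim 12 above the bench. Origin: its centre at bench level; z up.
- stud_stand: Wooden stand, the pulley's place: round wooden foot of diameter 80 and height 10, fixed to the bench, with a thin upright steel stud of diameter 6 in its middle whose rounded top is 46 above the bench. Origin: on the stud's axis at bench level; z up.
- square_tray: Square tray, the support cup's place: grey plastic with a black floor, fixed to the bench, 120 x 120 outside, 112 x 112 inside, floor 4 and rim 12 above the bench. Origin: its centre at bench level; z up; x and y along its sides.
- oil_bottle: Bystander: small amber oil bottle with a black cap, diameter 38, 72 tall, about 100 g, loose and standing on the bench. Origin: centre of its underside; z up.
- grease_jar: Bystander: white grease jar, diameter 48, 42 tall, about 120 g, loose and standing on the bench. Origin: centre of its underside; z up.

How it is judged:
By the outcome, as a careful person would: the job done as asked, in the order asked, and still so for the second after the job is handed in, with the robot touching nothing.
It also fails if it takes over 128 s, if anything falls off the work surface, if the arm or the gripper's body presses on something with over 40 N, if the wrist force passes 120 N, or if a joint passes its speed limit or range.

ROBOT

A 7-joint arm with a two-finger parallel gripper is mounted at the origin on the work surface. World frame = base frame: x ahead of the robot, y to its left, z up, the work surface at z = 0. Lengths are in mm, angles in rad, forces in N, time in s.
With the tool pointing down it reaches from about 400 to 850 mm from the base axis. Payload 4.4 kg.
Tool frame: the origin (TCP) lies at the very end of the fingers, on their centre line; the grasp point (between the pads) lies 19 mm behind it; z points along the fingers, y is the line along which they close (so a half turn about z gives the same grasp; the last joint's range is limited). The gripper opens to 94 mm and grips with 3 to 60 N. Pads are 16 mm wide; open, the fingers measure 119 mm over their backs; the gripper's body (75 mm by 177 mm) begins 78 mm behind the grasp point.
Start: joints at [-1.308, 0.628, 0.038, 1.517, -0.027, 0.996, -0.02], TCP at [209.866, 615.203, 205.478] pointing down, gripper open.
Joint ranges: [-3.06, 3.06], [-0.37, 2.12], [-1.25, 1.32], [0.18, 2.47], [-1.1, 4.24], [0.23, 1.98], [-2.94, 2.94]. Speed limits (rad/s): [2.57, 2.57, 3.14, 3.14, 3.14, 3.14, 3.14].

INTERFACE

Orientations are given as a unit quaternion [w, x, y, z].
In Python, from plant import readout, optics, ctrl, finder gives the robot as it stands.
- The arm moves only by the shell command python3 -m pendant 'ROWS' [OPENING]. ROWS is JSON, a list that holds one entry, the list of rows, each a list of 4 numbers: the shift along the world's x, y, z in m, then the turn about the world's z in degrees. In form: [[[dx, dy, dz, spin], ...]]. A call has 1 to 12 rows; each row is the pose to reach, as a shift and turn from the pose commanded when the call began; what a row does not reach only later rows make up. A row lasts 1/8 s, in which the tool goes at most 62.5 mm and 10.7 degrees, less where a joint would pass 70% of its speed; a pose out of reach is approached as far as the arm can. A call with a gripper value outside its range is refused whole. OPENING is the opening, from -1 (shut) to 1 (fully open), set as the call begins (- or left out, the last holds). The fingers move at their own pace and stop on an object; the grip force is fixed at half the most. Time passes only in rows, so rows that repeat a pose let the fingers close. It gives the time, the measured TCP pose, the force, the opening and the grip force at its end, in the units of the state.
- readout.read_state(): the state, without advancing time (a new reading comes with each control period).
- optics.capture(name): name is "side" or "top" or "wrist"; returns a dict with "image" (480x640x3 uint8, red, green, blue), "range_z" (480x640 float32, mm along the optical axis (not along the pixel's ray), 0 where there is no reading), "mtx" (3x3 intrinsics, pixels), "rvec" (rotation vector, rad) and "tvec" (3), from world to camera coordinates, as OpenCV has them. Camera axes: x right, y down, z forward; pixel columns grow to the right and rows downward; lengths in mm; the calibration is good to about 2 mm. A picture is of the moment at which its call begins.
- ctrl.job_done(): hands the job in; it is judged then, once.
Trained networks look in a picture, given as the dict that the camera call returned (one of the last four; its "shot" number tells which), for a name from the list of things; names that differ only in an ending like _2 or _b are one class to them, and where a whole thing is asked for, a point or a joint stands for the part that bears it (a point fixed in the world has none). Each returns a list of dicts, best first, with "conf" (0 to 1); they miss things now and then, are a little off and sometimes report something else, mostly with a low value. They report only what shows in the picture. A call takes as long as a camera call.
- finder.cut_out(picture, name): "region" (480x640 bool, what is visible of it) and "extent" ([left, top, width, height] as shares, 0 to 1, of the picture: columns of its width, rows of its height, round what is visible of it).
- finder.tip_of(picture, name): "position" ([row, column] as shares, 0 to 1, of the picture: columns of its width, rows of its height: a listed point, or the origin of a listed thing).
The state is a dict: "time": time; "qpos": joint angles; "qd": joint speeds; "effort": joint torques, N m; "tool_pos": TCP position; "tool_rot": TCP orientation; "force": force on the tool from outside, world axes, zero at the start; "wrist_torque": the same for the moment, N m; "grip_width": finger opening in mm; "finger_force": force on a finger pad.
Only numpy, scipy, OpenCV 4.12 (cv2) and the standard library are available. Lean on these libraries where they do the work, as an engineer would, in place of code of your own. Each camera call takes 0.05 s, during which the arm holds its last target. There are 200 camera calls.

## Working session

There is one attempt and no reset: what is moved stays moved. The work goes in short steps, Python scripts to look and compute and a shell command to move; the robot and the scene stay as the last step left them, time stands still between calls to the robot, and variables do not carry over. Pictures are saved under pics/ and viewed, at most 14 in all, crops included, and the job is handed in when it is done.

```bash
ls; mkdir -p pics
cat > h.py <<'E'
import numpy as np, cv2
from plant import readout, optics, ctrl, finder
def pts(p, m):
    """world points of mask pixels from depth"""
    R=cv2.Rodrigues(np.array(p["rvec"],float))[0]; t=np.array(p["tvec"],float).reshape(3)
    v,u=np.nonzero(m & (p["range_z"]>0)); z=p["range_z"][v,u]
    K=np.array(p["mtx"]); c=np.stack([(u-K[0,2])/K[0,0]*z,(v-K[1,2])/K[1,1]*z,z],1)
    return (c-t)@R
def save(p,f): cv2.imwrite(f,cv2.cvtColor(p["image"],cv2.COLOR_RGB2BGR))
E
python3 - <<'E'
from h import *
s=readout.read_state(); print(s)
for cam in ["top","side"]:
    p=optics.capture(cam); save(p,f"pics/{cam}0.png")
    for n in "drift driver_disc pulley support_cup tube_holder parts_dish stud_stand square_tray oil_bottle grease_jar".split():
        for r in finder.cut_out(p,n)[:2]:
            if r["conf"]<.3: continue
            w=pts(p,r["region"])
            if len(w)<5: print(cam,n,r["conf"],"few");continue
            zt=np.percentile(w[:,2],95); q=w[w[:,2]>zt-4]
            (cx,cy),rad=cv2.minEnclosingCircle(q[:,:2].astype(np.float32))
            print(cam,n,round(r["conf"],2),len(w),"med",np.median(w,0).round(),"ztop",round(zt),"circ",round(cx),round(cy),round(rad),"mid",((q.min(0)+q.max(0))/2).round(1))
E
```

```text
pics
{'time': 0.0, 'qpos': array([-1.30774865,  0.62933293,  0.03848015,  1.51832633, -0.02700438,
        0.99630926, -0.02003248]), 'qd': array([-3.51590465e-04,  3.64502403e-04, -1.40404851e-03,  5.85280508e-04,
        1.19911581e-03,  6.44922469e-05, -1.47383926e-03]), 'effort': array([-7.69764301e-05, -5.49730575e+01,  1.14340547e+00, -1.86647218e+01,
       -5.23017731e-02,  2.32701626e-02,  1.28880056e-04]), 'tool_pos': array([209.70122918, 614.5552503 , 204.57671268]), 'tool_rot': array([-1.31298471e-04,  1.63715869e-01,  9.86507097e-01, -9.19082030e-04]), 'force': array([-0.94839524,  0.32171573,  0.54120832]), 'wrist_torque': array([0.00419588, 0.05497007, 0.01509966]), 'finger_force': 0.0, 'grip_width': 94.09309794713846}
top drift 0.6 150 med [ 636. -180.  154.] ztop 166 circ 638 -182 9 mid [ 639.  -181.9  164.7]
top driver_disc 0.6 125 med [ 630. -177.   88.] ztop 99 circ 637 -178 11 mid [ 636.8 -178.4  106.2]
top pulley 0.75 319 med [ 628. -172.   73.] ztop 76 circ 637 -181 29 mid [ 636.9 -181.4   80.4]
top support_cup 0.98 452 med [ 620. -163.   31.] ztop 55 circ 635 
[... 773 characters left out ...]
mid [ 637.7 -186.    88.6]
side pulley 0.67 510 med [ 630. -197.   71.] ztop 74 circ 636 -181 30 mid [ 636.8 -182.5   79. ]
side support_cup 0.73 810 med [ 629. -204.   31.] ztop 52 circ 636 -189 28 mid [ 635.5 -196.3   52.4]
side tube_holder 0.84 452 med [439. 324.  18.] ztop 38 circ 439 340 25 mid [439.2 339.6  38.6]
side parts_dish 0.79 1030 med [652. 186.   4.] ztop 11 circ 654 182 57 mid [652.6 182.   11. ]
side square_tray 0.8 2463 med [439.  -2.   4.] ztop 12 circ 439 -3 84 mid [441.   -3.4  11.7]
side oil_bottle 0.61 486 med [653. -20.  39.] ztop 71 circ 643 -88 92 mid [646.9 -87.5 114.6]
side grease_jar 0.87 595 med [ 573. -108.   35.] ztop 43 circ 575 -97 23 mid [575.3 -96.3  42. ]
```

View pics/top0.png

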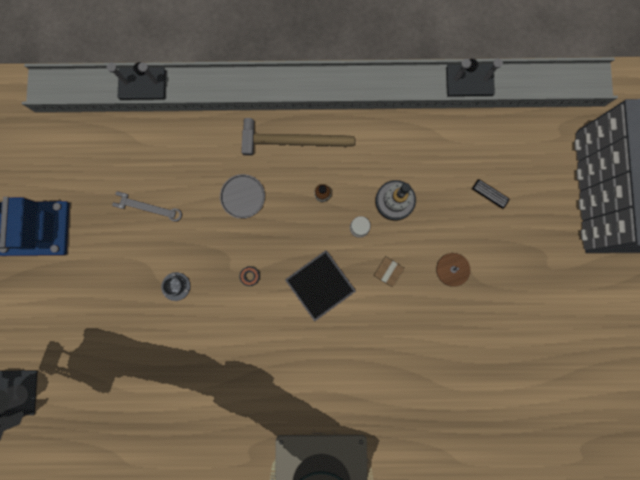

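View pics/side0.png

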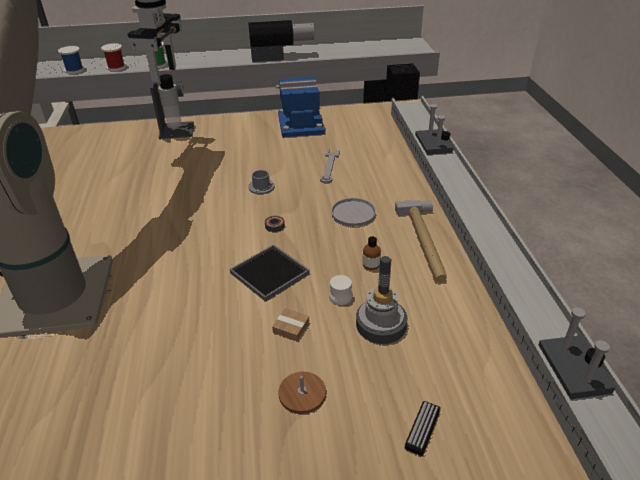

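Run:
```python
from h import *
p=optics.capture("side"); 
for r in finder.cut_out(p,"stud_stand")[:2]: 
    w=pts(p,r["region"]); print(r["conf"],np.median(w,0).round()); q=w[w[:,2]>17]; print(q.round()[:40])
for c in ("top","side"):
    p=optics.capture(c); print(c,[(r["conf"],r["extent"]) for r in finder.cut_out(p,"square_tray")][:1])
    m=finder.cut_out(p,"square_tray")[0]["region"]; w=pts(p,m)
    print(cv2.minAreaRect(w[:,:2].astype(np.float32)))
    R=cv2.Rodrigues(np.array(p["rvec"],float))[0]; print("cam pos",(-R.T@np.array(p["tvec"],float).reshape(3)).round())
```

```text
0.65 [ 474. -318.   10.]
[[ 473. -314.   47.]
 [ 475. -311.   44.]
 [ 476. -313.   46.]
 [ 473. -314.   45.]
 [ 474. -315.   46.]
 [ 476. -315.   46.]
 [ 473. -314.   43.]
 [ 474. -316.   44.]
 [ 476. -315.   43.]
 [ 472. -315.   41.]
 [ 474. -316.   43.]
 [ 476. -314.   40.]
 [ 472. -316.   41.]
 [ 474. -316.   40.]
 [ 475. -316.   39.]
 [ 477. -314.   37.]
 [ 472. -313.   34.]
 [ 474. -314.   35.]
 [ 475. -316.   37.]
 [ 477. -314.   33.]
 [ 472. -314.   32.]
 [ 474. -315.   33.]
 [ 475. -318.   37.]
 [ 477. -313.   31.]
 [ 472. -316.   33.]
 [ 474. -316.   32.]
 [ 475. -317.   32.]
 [ 477. -314.   29.]
 [ 472. -314.   27.]
 [ 473. -316.   30.]
 [ 475. -316.   29.]
 [ 477. -315.   27.]
 [ 472. -316.   27.]
 [ 473. -315.   25.]
 [ 475. -315.   26.]
 [ 477. -315.   25.]
 [ 472. -315.   23.]
 [ 473. -316.   25.]
 [ 475. -316.   23.]
 [ 477. -315.   22.]]
top [(0.92, [0.4494, 0.525, 0.1061, 0.1413])]
((440.43377685546875, -1.8814468383789062), (123.2942123413086, 121.17597961425781), 34.73789596557617)
cam pos [ 420.   -7. 1170.]
side [(0.92, [0.3572, 0.5094, 0.1298, 0.1196])]
((439.5625305175781, 4.3400726318359375), (130.88601684570312, 135.08572387695312), 35.399139404296875)
cam pos [ 440. -883.  776.]
```

The top view shows the stack at about (396,200), with the jar at (360,226), bottle (323,192), dish (243,196), holder (176,286), tray (320,285) and stand (453,269). The side view agrees with this, and the depth positions match both. I'm moving over the stack.

```bash
python3 -m pendant '[[[0.05,-0.09,0,0],[0.08,-0.145,0,0],[0.11,-0.2,0,0],[0.14,-0.255,0,0],[0.165,-0.31,0,0],[0.195,-0.36,0,0],[0.22,-0.41,0,0],[0.25,-0.465,0,0],[0.28,-0.52,0,0],[0.305,-0.57,0,0],[0.335,-0.625,0,0],[0.365,-0.68,0,0]]]' 1
python3 -m pendant '[[[0.03,-0.055,0,0],[0.05,-0.095,0,0],[0.0626,-0.1167,0,0],[0.0626,-0.1167,0,0],[0.0626,-0.1167,0,0]]]'
python3 - <<'E'
from h import *
p=optics.capture("wrist"); save(p,"pics/w1.png")
s=readout.read_state();print(s["tool_pos"],s["qpos"])
for n in ["drift","driver_disc","pulley","support_cup"]:
    for r in finder.cut_out(p,n)[:1]:
        w=pts(p,r["region"]); zt=np.percentile(w[:,2],95); q=w[w[:,2]>zt-4]
        print(n,r["conf"],zt.round(),cv2.minEnclosingCircle(q[:,:2].astype(np.float32)),np.median(q,0).round(1))
E
```

```text
time: 3.0
tool_pos: [565.4, -47.4, 205.8]
tool_rot: [0.0, 0.164, 0.987, 0.0]
force: [-0.3, 0.5, -0.5]
grip_width: 93.9
finger_force: 0.0
time: 3.62
tool_pos: [626.5, -160.5, 205.3]
tool_rot: [-0.001, 0.163, 0.987, 0.001]
force: [0.8, -0.2, 0.1]
grip_width: 94.2
finger_force: 0.0
[ 626.61538111 -160.18070163  205.46686809] [ 0.15032676  0.6257217   0.09718908  1.52737166 -0.0693736   0.99275623
  1.5111819 ]
drift 0.76 166.0 ((639.1150512695312, -180.26158142089844), 9.873531341552734) [ 638.2 -179.9  164.8]
driver_disc 0.97 91.0 ((638.7413940429688, -181.14585876464844), 17.0167236328125) [ 631.3 -177.3   89.8]
pulley 0.71 75.0 ((637.8865356445312, -179.75604248046875), 29.00754165649414) [ 628.5 -171.7   74.1]
support_cup 0.83 55.0 ((633.1297607421875, -172.47235107421875), 28.607688903808594) [ 622.7 -154.7   55.6]
```

```bash
python3 -m pendant '[[[0,0,0,0],[0,0,0,0]]]'
```

```text
time: 4.12
tool_pos: [627.0, -162.1, 205.6]
tool_rot: [0.0, 0.164, 0.987, 0.0]
force: [-0.7, 0.1, -0.2]
grip_width: 93.8
finger_force: 0.0
```

```bash
python3 -m pendant '[[[0.011,-0.019,0,0],[0.011,-0.019,0,0],[0.011,-0.019,-0.03,0],[0.011,-0.019,-0.06,0],[0.011,-0.019,-0.072,0],[0.011,-0.019,-0.072,0]]]'
python3 - <<'E'
from h import *
p=optics.capture("wrist"); save(p,"pics/w2.png")
E
```

```text
time: 4.88
tool_pos: [637.6, -180.8, 133.0]
tool_rot: [-0.001, 0.164, 0.987, 0.0]
force: [-0.8, 0.6, 0.0]
grip_width: 93.9
finger_force: 0.0
```

View pics/w2.png

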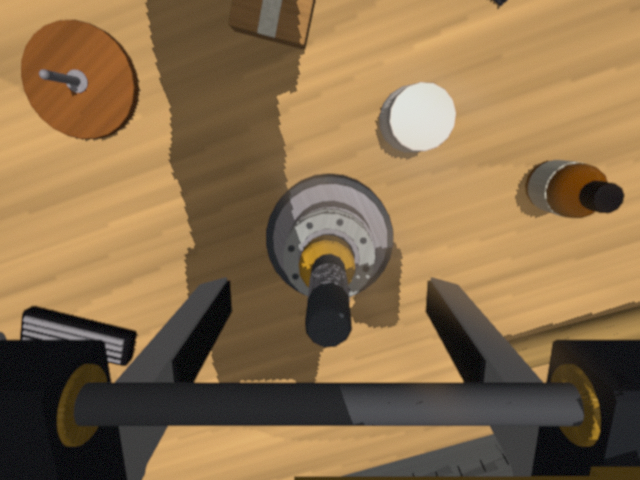

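The wrist view shows the drift at columns 306–350, centred between the fingertips at columns 230 and 428. I'll close and lift.

```bash
python3 -m pendant '[[[0,0,0,0],[0,0,0,0],[0,0,0,0],[0,0,0,0],[0,0,0,0],[0,0,0,0],[0,0,0,0],[0,0,0,0]]]' -1
python3 -m pendant '[[[0,0,0.01,0],[0,0,0.03,0],[0,0,0.06,0],[0,0,0.06,0],[0,0,0.06,0]]]'
```

```text
time: 5.92
tool_pos: [638.0, -181.2, 133.4]
tool_rot: [-0.0, 0.164, 0.987, 0.0]
force: [0.3, 0.2, -0.6]
grip_width: 19.9
finger_force: 30.0
time: 6.55
tool_pos: [637.3, -181.1, 192.6]
tool_rot: [-0.001, 0.164, 0.987, 0.0]
force: [-0.4, 0.5, -1.7]
grip_width: 19.6
finger_force: 30.0
```

```bash
python3 -m pendant '[[[-0.01,0.025,0,0],[-0.027,0.07,0,0],[-0.045,0.12,0,0],[-0.064,0.17,0,0],[-0.083,0.22,0,0],[-0.102,0.27,0,0],[-0.121,0.32,0,0],[-0.14,0.37,0,0],[-0.159,0.42,0,0],[-0.176,0.465,0,0],[-0.19,0.5,0,0],[-0.198,0.519,0,0]]]'
python3 -m pendant '[[[0,0,0,0],[0,0,-0.03,0],[0,0,-0.06,0],[0,0,-0.075,0],[0,0,-0.075,0],[0,0,-0.075,0]]]'
python3 - <<'E'
from h import *
p=optics.capture("wrist"); save(p,"pics/w3.png")
for c in ("wrist","top","side"):
  p=optics.capture(c)
  for n in ["drift","tube_holder"]:
    for r in finder.cut_out(p,n)[:1]:
        w=pts(p,r["region"]); 
        if len(w)<5: continue
        zt=np.percentile(w[:,2],95); q=w[w[:,2]>zt-4]; lo=w[w[:,2]<np.percentile(w[:,2],5)+6]
        print(c,n,r["conf"],zt.round(),cv2.minEnclosingCircle(q[:,:2].astype(np.float32)),np.median(q,0).round(1),"low",np.median(lo,0).round(1))
E
```

```text
time: 8.05
tool_pos: [438.1, 339.3, 192.2]
tool_rot: [-0.001, 0.162, 0.987, -0.001]
force: [0.2, -0.2, -1.9]
grip_width: 19.1
finger_force: 30.0
time: 8.8
tool_pos: [441.0, 337.6, 119.4]
tool_rot: [0.001, 0.164, 0.986, 0.001]
force: [0.4, -0.2, -1.2]
grip_width: 19.4
finger_force: 30.0
wrist drift 0.71 152.0 ((441.9739990234375, 337.8644714355469), 10.339316368103027) [440.9 338.9 151. ] low [433.9 341.3  84.7]
wrist tube_holder 0.87 41.0 ((440.3838195800781, 340.0774841308594), 21.93596839904785) [433.2 346.8  40.8] low [435.3 342.6   7.1]
top drift 0.45 92.0 ((637.7728881835938, -182.3917999267578), 16.26774024963379) [ 636.6 -183.3   89.8] low [ 638.6 -181.5   87.2]
top tube_holder 0.69 235.0 ((442.8009338378906, 263.9890441894531), 20.90097427368164) [448.2 254.8 253.1] low [463.7 323.    3.6]
side drift 0.58 136.0 ((448.4242248535156, 331.5689697265625), 4.454818248748779) [447.3 331.7 140.6] low [438.5 331.6  76.3]
side tube_holder 0.88 38.0 ((440.0926208496094, 336.66888427734375), 23.35024070739746) [436.1 326.1  36.8] low [440.1 319.1   4.8]
```

View pics/w3.png

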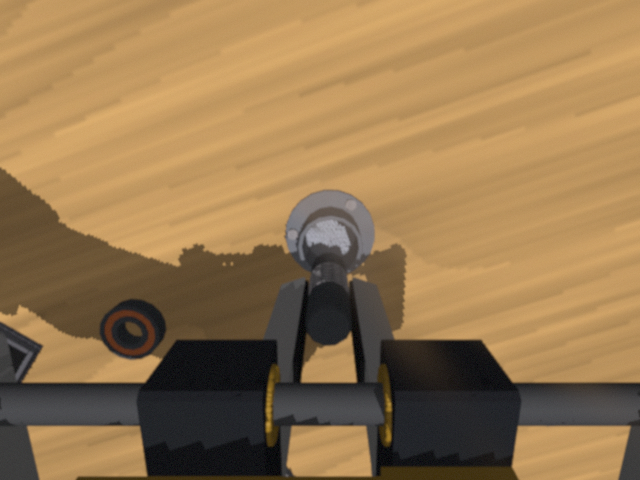

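The drift hangs upright at column 329, straight above the holder's mouth at (328,235). Measured misalignment is within 2 mm, so I'll lower it.

```bash
python3 -m pendant '[[[0,0.001,-0.02,0],[0,0.001,-0.04,0],[0,0.001,-0.055,0],[0,0.001,-0.063,0],[0,0.001,-0.066,0],[0,0.001,-0.067,0],[0,0.001,-0.067,0],[0,0.001,-0.067,0]]]'
```

```text
time: 10.3
tool_pos: [440.3, 338.9, 51.9]
tool_rot: [0.0, 0.164, 0.987, 0.0]
force: [1.0, 0.1, -2.4]
grip_width: 19.5
finger_force: 30.0
```

```bash
python3 -m pendant '[[[0,0,-0.001,0],[0,0,-0.0015,0],[0,0,-0.0015,0],[0,0,-0.0015,0]]]'
```

```text
time: 10.8
tool_pos: [440.2, 338.8, 50.4]
tool_rot: [0.0, 0.164, 0.987, 0.0]
force: [0.2, -1.2, 5.8]
grip_width: 19.6
finger_force: 30.0
```

```bash
python3 -m pendant '[[[0,0,0,0],[0,0,0,0],[0,0,0,0],[0,0,0,0],[0,0,0,0]]]' 0
python3 -m pendant '[[[0,0,0.03,0],[0,0,0.08,0],[0,0,0.13,0],[0,0,0.16,0],[0,0,0.16,0]]]'
python3 - <<'E'
from h import *
p=optics.capture("wrist"); save(p,"pics/w4.png")
for n in ["drift","tube_holder"]:
    for r in finder.cut_out(p,n)[:1]:
        w=pts(p,r["region"]); zt=np.percentile(w[:,2],95); q=w[w[:,2]>zt-4]
        print(n,r["conf"],zt.round(),cv2.minEnclosingCircle(q[:,:2].astype(np.float32)))
E
```

```text
time: 11.42
tool_pos: [440.0, 338.7, 49.9]
tool_rot: [-0.0, 0.164, 0.987, -0.0]
force: [-0.7, 0.2, -0.5]
grip_width: 47.1
finger_force: 0.0
time: 12.05
tool_pos: [441.3, 339.7, 212.3]
tool_rot: [0.002, 0.164, 0.987, 0.002]
force: [0.1, -0.8, 0.3]
grip_width: 47.3
finger_force: 0.0
drift 0.95 83.0 ((441.215576171875, 339.35076904296875), 9.836469650268555)
tube_holder 0.75 41.0 ((440.62225341796875, 340.0483703613281), 21.984477996826172)
```

View pics/w4.png

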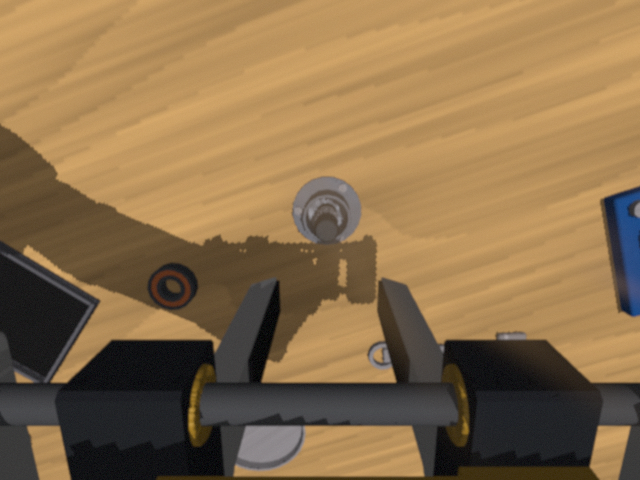

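The drift stands upright in the holder at (326,222), with its top at 81–83 mm. Next is the disc.

```bash
python3 -m pendant '[[[0.01,-0.025,0,0],[0.027,-0.07,0,0],[0.045,-0.12,0,0],[0.064,-0.17,0,0],[0.083,-0.22,0,0],[0.102,-0.27,0,0],[0.121,-0.32,0,0],[0.14,-0.37,0,0],[0.159,-0.42,0,0],[0.178,-0.47,0,0],[0.192,-0.505,0,0],[0.198,-0.52,0,0]]]' 0.3
python3 -m pendant '[[[0,0,0,0],[0,0,-0.04,0],[0,0,-0.08,0],[0,0,-0.08,0],[0,0,-0.08,0]]]'
python3 - <<'E'
from h import *
p=optics.capture("wrist")
print(readout.read_state()["tool_pos"])
for n in ["driver_disc","pulley","support_cup"]:
    for r in finder.cut_out(p,n)[:1]:
        w=pts(p,r["region"]); zt=np.percentile(w[:,2],90); q=w[abs(w[:,2]-zt)<4]
        print(n,r["conf"],zt.round(1),cv2.minEnclosingCircle(q[:,:2].astype(np.float32)))
E
```

```text
time: 13.7
tool_pos: [637.1, -183.8, 207.8]
tool_rot: [-0.002, 0.165, 0.986, -0.0]
force: [-0.5, 1.1, -0.4]
grip_width: 61.0
finger_force: 0.0
time: 14.32
tool_pos: [638.9, -180.0, 131.3]
tool_rot: [0.001, 0.163, 0.987, 0.0]
force: [-0.1, -0.9, 0.4]
grip_width: 61.2
finger_force: 0.0
[ 639.35735434 -180.59437334  131.92986787]
driver_disc 0.75 90.6 ((638.4012451171875, -181.4608154296875), 17.05061912536621)
pulley 0.92 74.9 ((638.0878295898438, -180.03402709960938), 29.08029556274414)
support_cup 0.76 45.0 ((625.7879638671875, -174.69094848632812), 26.451019287109375)
```

```bash
python3 -m pendant '[[[0,0,-0.03,0],[0,0,-0.05,0],[0,0,-0.055,0],[0,0,-0.055,0],[0,0,-0.055,0]]]'
```

```text
time: 15.15
tool_pos: [638.8, -181.6, 75.9]
tool_rot: [0.001, 0.164, 0.987, -0.0]
force: [-0.3, 0.3, 0.6]
grip_width: 61.0
finger_force: 0.0
```

```bash
python3 -m pendant '[[[0,0,0,0],[0,0,0,0],[0,0,0,0],[0,0,0,0],[0,0,0,0],[0,0,0,0]]]' -1
python3 -m pendant '[[[0,0,0.01,0],[0,0,0.03,0],[0,0,0.07,0],[0,0,0.08,0],[0,0,0.08,0],[0,0,0.08,0]]]'
python3 - <<'E'
from h import *
p=optics.capture("wrist"); save(p,"pics/w5.png")
s=readout.read_state();print(s["tool_pos"])
for n in ["driver_disc","pulley"]:
    for r in finder.cut_out(p,n)[:1]:
        w=pts(p,r["region"]); zt=np.percentile(w[:,2],90); q=w[abs(w[:,2]-zt)<4]
        print(n,r["conf"],zt.round(1),cv2.minEnclosingCircle(q[:,:2].astype(np.float32)))
E
```

```text
time: 15.9
tool_pos: [638.1, -181.4, 75.2]
tool_rot: [0.0, 0.164, 0.987, -0.0]
force: [-0.4, 0.8, 2.2]
grip_width: 33.1
finger_force: 30.0
time: 16.65
tool_pos: [637.1, -180.9, 153.7]
tool_rot: [-0.001, 0.164, 0.987, 0.0]
force: [-0.6, 0.2, -1.3]
grip_width: 33.2
finger_force: 30.0
[ 637.00179398 -180.91674331  153.51711456]
driver_disc 0.89 169.1 ((637.91650390625, -180.38185119628906), 17.26665496826172)
pulley 0.69 74.9 ((638.03515625, -179.82244873046875), 28.896268844604492)
```

View pics/w5.png

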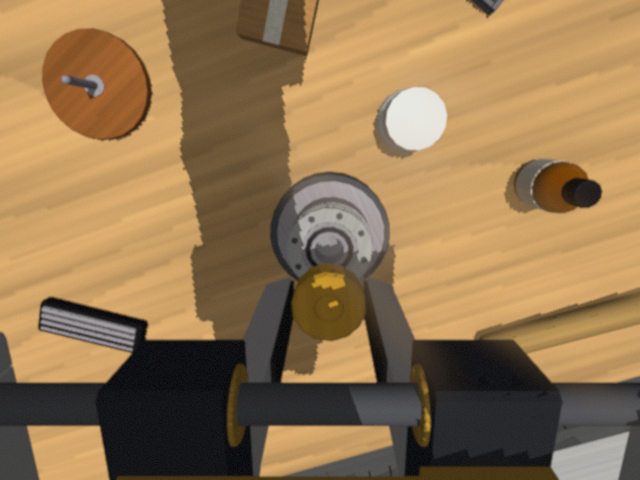

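The disc is held level between the fingers at (329,302), and the pulley stays put on the cup at (330,240). Moving to the dish.

```bash
python3 -m pendant '[[[0.001,0.02,0,0],[0.003,0.06,0,0],[0.005,0.105,0,0],[0.007,0.15,0,0],[0.009,0.195,0,0],[0.011,0.24,0,0],[0.013,0.285,0,0],[0.015,0.325,0,0],[0.016,0.35,0,0],[0.0165,0.3645,0,0],[0.0165,0.3645,0,0],[0.0165,0.3645,0,0]]]'
python3 -m pendant '[[[0,0,0,0],[0,0,-0.03,0],[0,0,-0.06,0],[0,0,-0.06,0],[0,0,-0.06,0]]]'
python3 - <<'E'
from h import *
p=optics.capture("wrist")
print(readout.read_state()["tool_pos"])
for n in ["driver_disc","parts_dish"]:
    for r in finder.cut_out(p,n)[:1]:
        w=pts(p,r["region"]); zt=np.percentile(w[:,2],90) if n!="parts_dish" else 10; q=w[abs(w[:,2]-zt)<4]
        print(n,r["conf"],zt,cv2.minEnclosingCircle(q[:,:2].astype(np.float32)),np.median(w,0))
E
```

```text
time: 18.3
tool_pos: [654.8, 180.8, 155.0]
tool_rot: [0.0, 0.165, 0.986, -0.001]
force: [-0.5, -0.5, -0.9]
grip_width: 33.3
finger_force: 30.0
time: 18.92
tool_pos: [655.5, 182.7, 96.1]
tool_rot: [0.001, 0.164, 0.986, 0.0]
force: [0.2, -0.7, -0.9]
grip_width: 33.4
finger_force: 30.0
[655.79723296 182.94326712  96.54266633]
driver_disc 0.62 111.5274866133549 ((656.4681396484375, 183.5765838623047), 17.199594497680664) [654.08755735 184.16721657 110.52870487]
parts_dish 0.63 10 ((654.0799560546875, 184.4792022705078), 53.77074432373047) [643.95251644 190.72038565   5.21228808]
```

```bash
python3 -m pendant '[[[-0.0015,0.001,-0.03,0],[-0.0015,0.001,-0.06,0],[-0.0015,0.001,-0.078,0],[-0.0015,0.001,-0.085,0],[-0.0015,0.001,-0.087,0],[-0.0015,0.001,-0.087,0],[-0.0015,0.001,-0.087,0]]]'
```

```text
time: 19.95
tool_pos: [653.7, 184.4, 8.9]
tool_rot: [0.001, 0.164, 0.987, 0.0]
force: [-0.1, 0.8, -1.2]
grip_width: 33.3
finger_force: 30.0
```

```bash
python3 -m pendant '[[[0,0,-0.001,0],[0,0,-0.002,0],[0,0,-0.002,0],[0,0,-0.002,0]]]'
```

```text
time: 20.45
tool_pos: [653.2, 184.3, 6.2]
tool_rot: [0.0, 0.164, 0.987, 0.0]
force: [0.1, 0.9, 1.5]
grip_width: 33.3
finger_force: 30.0
```

```bash
python3 -m pendant '[[[0,0,-0.0003,0],[0,0,-0.0003,0],[0,0,-0.0003,0],[0,0,-0.0003,0],[0,0,-0.0003,0]]]' 0
python3 -m pendant '[[[0,0,0.01,0],[0,0,0.05,0],[0,0,0.1,0],[0,0,0.15,0],[0,0,0.17,0],[0,0,0.17,0]]]'
python3 - <<'E'
from h import *
p=optics.capture("wrist"); save(p,"pics/w6.png")
for n in ["driver_disc","parts_dish"]:
    for r in finder.cut_out(p,n)[:1]:
        w=pts(p,r["region"]); zt=np.percentile(w[:,2],90) if n!="parts_dish" else 10; q=w[abs(w[:,2]-zt)<3]
        print(n,r["conf"],zt,cv2.minEnclosingCircle(q[:,:2].astype(np.float32)),np.median(w,0))
E
```

```text
time: 21.08
tool_pos: [653.1, 184.2, 5.7]
tool_rot: [0.0, 0.164, 0.987, 0.0]
force: [-0.5, -0.8, -0.3]
grip_width: 46.7
finger_force: 0.0
time: 21.82
tool_pos: [654.4, 184.5, 178.4]
tool_rot: [0.002, 0.164, 0.987, 0.001]
force: [-0.4, -0.2, -0.9]
grip_width: 46.9
finger_force: 0.0
driver_disc 0.81 21.78913396624839 ((653.9678344726562, 184.82676696777344), 16.961915969848633) [652.35824694 185.19681278  20.62863241]
parts_dish 0.92 10 ((654.154052734375, 184.51510620117188), 53.75352096557617) [652.12810765 184.91825119   5.28555443]
```

The disc lies flat and centred (disc at 654.0,184.8; dish at 654.2,184.5). Next is the pulley.

```bash
python3 -m pendant '[[[-0.001,-0.025,0,0],[-0.003,-0.07,0,0],[-0.005,-0.115,0,0],[-0.007,-0.165,0,0],[-0.009,-0.215,0,0],[-0.011,-0.265,0,0],[-0.013,-0.315,0,0],[-0.015,-0.35,0,0],[-0.0155,-0.365,0,0],[-0.0155,-0.365,-0.02,0],[-0.0155,-0.365,-0.06,0],[-0.0155,-0.365,-0.06,0]]]' 0.9
python3 -m pendant '[[[0,0,0,0]]]'
python3 - <<'E'
from h import *
p=optics.capture("wrist")
print(readout.read_state()["tool_pos"])
for n in ["pulley","support_cup"]:
    for r in finder.cut_out(p,n)[:1]:
        w=pts(p,r["region"]); zt=np.percentile(w[:,2],90); q=w[abs(w[:,2]-zt)<4]
        print(n,r["conf"],zt.round(1),cv2.minEnclosingCircle(q[:,:2].astype(np.float32)))
E
```

```text
time: 23.48
tool_pos: [634.6, -179.2, 112.4]
tool_rot: [-0.004, 0.163, 0.987, 0.001]
force: [-0.0, 0.1, 0.8]
grip_width: 89.4
finger_force: 0.0
time: 23.6
tool_pos: [638.1, -180.6, 116.5]
tool_rot: [0.0, 0.163, 0.987, 0.0]
force: [-0.8, 0.4, 1.1]
grip_width: 89.5
finger_force: 0.0
[ 638.55122053 -180.81805757  117.12589428]
pulley 0.68 74.8 ((638.205322265625, -179.73301696777344), 29.117908477783203)
support_cup 0.89 42.9 ((624.623046875, -173.2337646484375), 25.743457794189453)
```

```bash
python3 -m pendant '[[[0,0.0005,-0.03,0],[0,0.0005,-0.05,0],[0,0.0005,-0.057,0],[0,0.0005,-0.058,0],[0,0.0005,-0.058,0],[0,0.0005,-0.058,0]]]'
```

```text
time: 24.5
tool_pos: [638.1, -180.5, 58.5]
tool_rot: [0.001, 0.164, 0.987, -0.0]
force: [0.1, 0.4, -0.3]
grip_width: 89.3
finger_force: 0.0
```

```bash
python3 -m pendant '[[[0,0,-0.001,0],[0,0,-0.001,0],[0,0,-0.001,0],[0,0,-0.001,0],[0,0,-0.001,0],[0,0,-0.001,0],[0,0,-0.001,0],[0,0,-0.001,0]]]' -1
```

```text
time: 25.5
tool_pos: [637.5, -180.4, 56.7]
tool_rot: [-0.0, 0.164, 0.987, -0.0]
force: [-0.4, 0.7, -0.1]
grip_width: 58.0
finger_force: 30.0
```

```bash
python3 -m pendant '[[[0,0,0.004,0],[0,0,0.01,0],[0,0,0.03,0],[0,0,0.06,0],[0,0,0.085,0],[0,0,0.085,0],[0,0,0.085,0]]]'
python3 - <<'E'
from h import *
p=optics.capture("wrist"); save(p,"pics/w7.png")
print(readout.read_state()["tool_pos"])
for n in ["pulley","support_cup"]:
    for r in finder.cut_out(p,n)[:1]:
        w=pts(p,r["region"]); zt=np.percentile(w[:,2],90); q=w[abs(w[:,2]-zt)<4]
        print(n,r["conf"],zt.round(1),cv2.minEnclosingCircle(q[:,:2].astype(np.float32)))
E
```

```text
time: 26.38
tool_pos: [637.0, -180.0, 141.4]
tool_rot: [-0.0, 0.164, 0.987, 0.0]
force: [-0.6, 0.9, -2.4]
grip_width: 58.1
finger_force: 30.0
[ 636.71154739 -179.9941749   140.8171692 ]
pulley 0.73 159.4 ((637.8251342773438, -179.4796600341797), 29.27620506286621)
support_cup 0.81 56.0 ((637.990478515625, -178.6764678955078), 29.705137252807617)
```

View pics/w7.png

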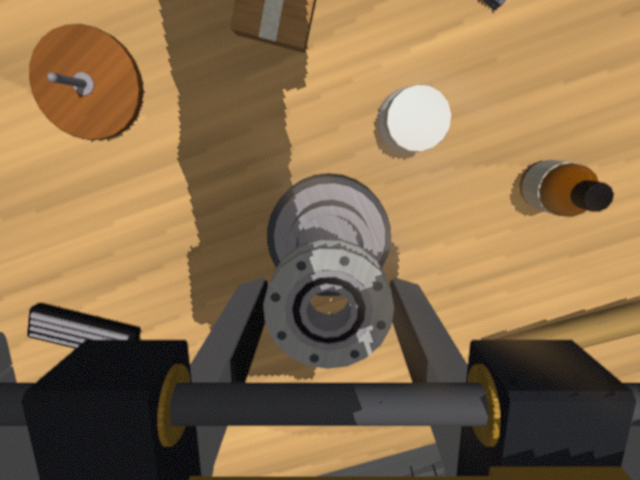

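The pulley is held level at (329,304), with the cup still in place below at (328,235). Moving to the stud.

```bash
python3 -m pendant '[[[-0.015,-0.0125,0,0],[-0.045,-0.0375,0,0],[-0.08,-0.066,0,0],[-0.115,-0.095,0,0],[-0.145,-0.12,0,0],[-0.1625,-0.1345,0,0],[-0.1625,-0.1345,0,0],[-0.1625,-0.1345,-0.03,0],[-0.1625,-0.1345,-0.06,0],[-0.1625,-0.1345,-0.06,0],[-0.1625,-0.1345,-0.06,0]]]'
python3 - <<'E'
from h import *
p=optics.capture("wrist"); save(p,"pics/w8.png")
print(readout.read_state()["tool_pos"])
for n in ["pulley","stud_stand"]:
    for r in finder.cut_out(p,n)[:1]:
        w=pts(p,r["region"]); zt=np.percentile(w[:,2],90) if n=="pulley" else 10; q=w[abs(w[:,2]-zt)<4]
        print(n,r["conf"],zt,cv2.minEnclosingCircle(q[:,:2].astype(np.float32)),np.median(w,0))
p=optics.capture("side"); save(p,"pics/s8.png")
r=finder.cut_out(p,"stud_stand")[0]; w=pts(p,r["region"]); q=w[(w[:,2]>20)&(w[:,2]<50)]; print("stud",len(q),np.median(q,0) if len(q) else 0)
E
```

```text
time: 27.9
tool_pos: [476.0, -314.7, 82.4]
tool_rot: [0.001, 0.163, 0.987, -0.0]
force: [0.4, 0.4, -1.9]
grip_width: 58.1
finger_force: 30.0
[ 476.17972788 -314.97688502   82.775602  ]
pulley 0.57 100.4556828134317 ((476.91900634765625, -314.1114807128906), 29.381174087524414) [ 474.76050654 -313.24443209   99.56121732]
stud_stand 0.69 10 ((474.7788391113281, -312.033447265625), 39.86834716796875) [ 458.90390118 -305.89197809   11.00235911]
stud 29 [ 474.86545009 -315.31858735   28.37912757]
```

View pics/w8.png

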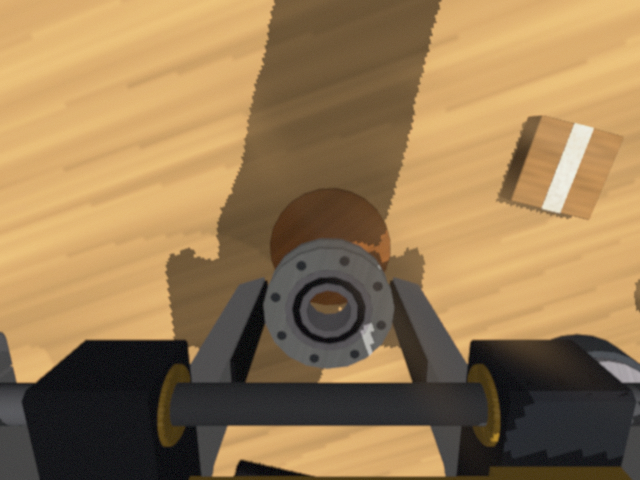

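The pulley is level at (329,304), with the wooden foot below it on the same column (330,240). A 1 mm correction remains, then I lower.

```bash
python3 -m pendant '[[[-0.001,0.001,0,0],[-0.001,0.001,-0.02,0],[-0.001,0.001,-0.03,0],[-0.001,0.001,-0.037,0],[-0.001,0.001,-0.045,0],[-0.001,0.001,-0.045,0]]]'
python3 - <<'E'
from h import *
p=optics.capture("wrist"); save(p,"pics/w9.png")
E
```

```text
time: 28.9
tool_pos: [473.7, -313.6, 36.2]
tool_rot: [-0.0, 0.164, 0.987, 0.0]
force: [0.3, -0.4, -2.3]
grip_width: 58.0
finger_force: 30.0
```

View pics/w9.png

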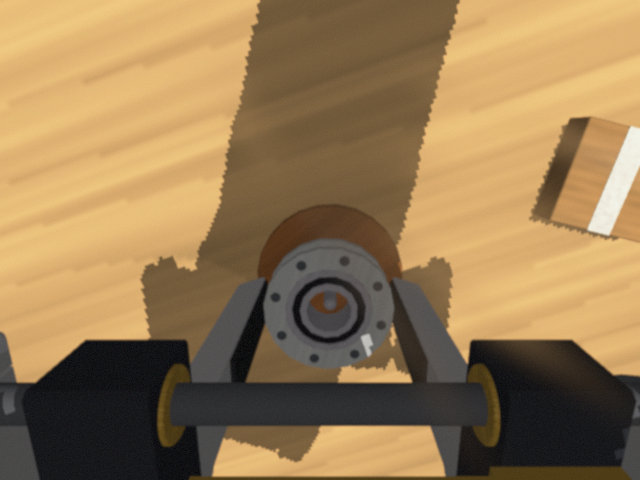

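The stud is visible in the middle of the bore at (329,300), and no contact force shows. I'll keep lowering.

```bash
python3 -m pendant '[[[0,0,-0.01,0],[0,0,-0.018,0],[0,0,-0.0215,0],[0,0,-0.0225,0],[0,0,-0.0225,0],[0,0,-0.0225,0]]]'
python3 -m pendant '[[[0,0,-0.001,0],[0,0,-0.001,0],[0,0,-0.001,0]]]'
```

```text
time: 29.7
tool_pos: [474.2, -313.9, 14.4]
tool_rot: [0.0, 0.164, 0.987, -0.0]
force: [-0.9, -0.2, -2.7]
grip_width: 58.0
finger_force: 30.0
time: 30.08
tool_pos: [474.1, -313.8, 13.2]
tool_rot: [0.0, 0.164, 0.987, 0.0]
force: [0.3, 0.4, -2.0]
grip_width: 57.8
finger_force: 30.0
```

```bash
python3 -m pendant '[[[0,0,-0.001,0],[0,0,-0.0013,0],[0,0,-0.0013,0],[0,0,-0.0013,0]]]'
```

```text
time: 30.58
tool_pos: [474.1, -313.8, 11.9]
tool_rot: [-0.0, 0.164, 0.987, -0.0]
force: [0.7, -0.5, -1.7]
grip_width: 58.3
finger_force: 30.0
```

```bash
python3 -m pendant '[[[0,0,-0.0006,0],[0,0,-0.0006,0],[0,0,-0.0006,0]]]'
```

```text
time: 30.95
tool_pos: [474.1, -313.8, 11.6]
tool_rot: [0.0, 0.164, 0.987, -0.0]
force: [-0.4, -0.1, 4.5]
grip_width: 58.1
finger_force: 30.0
```

```bash
python3 -m pendant '[[[0,0,0,0],[0,0,0,0],[0,0,0,0],[0,0,0,0],[0,0,0,0]]]' 0.7
python3 -m pendant '[[[0,0,0.01,0],[0,0,0.05,0],[0,0,0.1,0],[0,0,0.14,0],[0,0,0.14,0]]]'
python3 - <<'E'
from h import *
p=optics.capture("wrist"); save(p,"pics/w10.png")
for n in ["pulley","stud_stand"]:
    for r in finder.cut_out(p,n)[:1]:
        w=pts(p,r["region"]); zt=np.median(w[:,2]) if n=="pulley" else 10; q=w[abs(w[:,2]-zt)<4]
        print(n,r["conf"],zt,cv2.minEnclosingCircle(q[:,:2].astype(np.float32)))
        if n=="pulley": print("tilt",np.linalg.lstsq(np.c_[q[:,:2]-q[:,:2].mean(0),np.ones(len(q))],q[:,2],rcond=None)[0])
E
```

```text
time: 31.58
tool_pos: [474.0, -313.8, 11.2]
tool_rot: [-0.0, 0.164, 0.987, 0.0]
force: [0.3, 0.2, -0.6]
grip_width: 79.6
finger_force: 0.0
time: 32.2
tool_pos: [476.1, -315.3, 155.2]
tool_rot: [0.004, 0.164, 0.986, -0.001]
force: [-0.3, -0.8, 0.2]
grip_width: 80.1
finger_force: 0.0
pulley 0.8 28.877204539287526 ((474.71002197265625, -312.95574951171875), 28.952573776245117)
tilt [8.03983870e-04 1.27287644e-04 2.89250382e+01]
stud_stand 0.92 10 ((475.1023254394531, -312.1947937011719), 39.93103790283203)
```

View pics/w10.png

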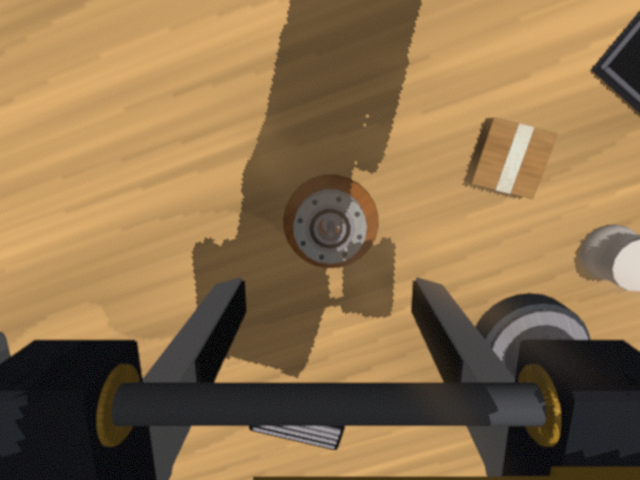

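The pulley lies flat on the foot at (331,225), with the stud through its bore. Next is the cup.

```bash
python3 -m pendant '[[[0.015,0.0125,0,0],[0.045,0.0375,0,0],[0.08,0.066,0,0],[0.115,0.095,0,0],[0.145,0.12,0,0],[0.1635,0.1335,0,0],[0.1635,0.1335,0,0],[0.1635,0.1335,-0.03,0],[0.1635,0.1335,-0.06,0],[0.1635,0.1335,-0.06,0],[0.1635,0.1335,-0.06,0]]]' 0.9
python3 - <<'E'
from h import *
p=optics.capture("wrist"); save(p,"pics/w11.png")
print(readout.read_state()["tool_pos"])
for n in ["support_cup"]:
    for r in finder.cut_out(p,n)[:1]:
        w=pts(p,r["region"]); print(np.percentile(w[:,2],[5,50,95]))
        for zt in (55,30):
            q=w[abs(w[:,2]-zt-1)<3]; print(n,r["conf"],zt,cv2.minEnclosingCircle(q[:,:2].astype(np.float32)))
E
```

```text
time: 33.72
tool_pos: [637.6, -181.0, 92.0]
tool_rot: [0.0, 0.164, 0.986, -0.0]
force: [-0.1, -0.2, 0.7]
grip_width: 89.5
finger_force: 0.0
[ 638.10242633 -181.00737915   92.50281177]
[30.31930623 32.27119174 56.54982805]
support_cup 0.63 55 ((638.82763671875, -179.167236328125), 30.302030563354492)
support_cup 0.63 30 ((638.494384765625, -178.91102600097656), 41.86162185668945)
```

```bash
python3 -m pendant '[[[0,0.001,-0.03,0],[0,0.001,-0.05,0],[0,0.001,-0.056,0],[0,0.001,-0.058,0],[0,0.001,-0.058,0],[0,0.001,-0.058,0]]]'
python3 -m pendant '[[[0,0,0,0],[0,0,0,0],[0,0,0,0],[0,0,0,0],[0,0,0,0],[0,0,0,0]]]' -1
```

```text
time: 34.58
tool_pos: [638.1, -179.5, 34.1]
tool_rot: [0.001, 0.164, 0.987, -0.0]
force: [-0.1, 0.4, -0.4]
grip_width: 89.3
finger_force: 0.0
time: 35.33
tool_pos: [637.5, -179.3, 33.3]
tool_rot: [-0.0, 0.164, 0.987, -0.0]
force: [0.2, -1.1, 0.8]
grip_width: 59.6
finger_force: 30.0
```

```bash
python3 -m pendant '[[[0,0,0.004,0],[0,0,0.012,0],[0,0,0.03,0],[0,0,0.06,0],[0,0,0.085,0],[0,0,0.1,0],[0,0,0.1,0],[0,0,0.1,0]]]'
python3 - <<'E'
from h import *
p=optics.capture("wrist"); save(p,"pics/w11.png")
s=readout.read_state();print(s["tool_pos"])
r=finder.cut_out(p,"support_cup")[0]; w=pts(p,r["region"]); zt=np.percentile(w[:,2],95)
for z in (zt,zt-25):
    q=w[abs(w[:,2]-z)<3]; print(z,cv2.minEnclosingCircle(q[:,:2].astype(np.float32)))
E
```

```text
time: 36.33
tool_pos: [636.8, -179.0, 132.5]
tool_rot: [-0.001, 0.164, 0.987, 0.0]
force: [-0.7, -0.0, -3.8]
grip_width: 59.5
finger_force: 30.0
[ 636.63452883 -178.98101877  132.1102229 ]
155.61830029986098 ((637.96435546875, -178.60096740722656), 30.306928634643555)
130.61830029986098 ((637.6942749023438, -178.59849548339844), 41.895870208740234)
```

View pics/w11.png

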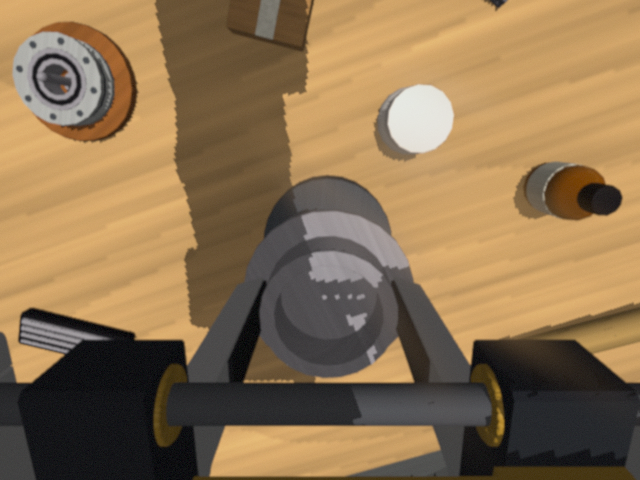

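The cup is held mouth up and level at (329,305), clear of the block. I'll carry it over the jar to the tray.

```bash
python3 -m pendant '[[[-0.012,0.011,0,0],[-0.036,0.032,0,0],[-0.066,0.059,0,0],[-0.096,0.086,0,0],[-0.126,0.113,0,0],[-0.156,0.14,0,0],[-0.18,0.161,0,0],[-0.194,0.173,0,0],[-0.1975,0.1765,0,0],[-0.1975,0.1765,-0.02,0],[-0.1975,0.1765,-0.04,0],[-0.1975,0.1765,-0.04,0]]]'
python3 -m pendant '[[[0,0,0,0]]]'
python3 - <<'E'
from h import *
p=optics.capture("wrist"); save(p,"pics/w12.png")
s=readout.read_state();print(s["tool_pos"],s["qpos"])
r=finder.cut_out(p,"support_cup")[0]; w=pts(p,r["region"]); zt=np.percentile(w[:,2],95)
q=w[abs(w[:,2]-zt)<3]; print(zt,cv2.minEnclosingCircle(q[:,:2].astype(np.float32)))
for c in ("wrist","side"):
  if c!="wrist": p=optics.capture(c)
  r=finder.cut_out(p,"square_tray")[0]; w=pts(p,r["region"]);w=w[(w[:,2]>8)&(w[:,2]<16)]; print(c,len(w),cv2.minAreaRect(w[:,:2].astype(np.float32)))
E
```

```text
time: 37.92
tool_pos: [440.2, -3.7, 92.3]
tool_rot: [-0.001, 0.164, 0.986, -0.0]
force: [-1.3, -0.1, -3.4]
grip_width: 59.9
finger_force: 30.0
time: 38.05
tool_pos: [441.0, -3.3, 93.6]
tool_rot: [0.001, 0.164, 0.986, -0.0]
force: [1.2, 0.8, -3.7]
grip_width: 59.6
finger_force: 30.0
[441.09957035  -3.21216528  93.84508395] [-0.13346153  0.53464916  0.1088737   2.19089117 -0.13551202  0.42044771
  1.32533721]Traceback (most recent call last):
  File "<stdin>", line 4, in <module>
IndexError: list index out of range
```

View pics/w12.png

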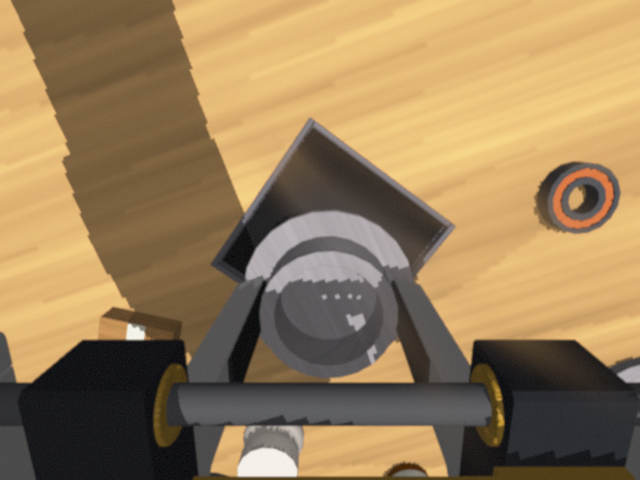

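The wrist view shows the cup level, with the tray's corners at (312,118), (453,226) and (213,264). I'll intersect those with the rim plane.

Run:
```python
from h import *
p=optics.capture("wrist"); R=cv2.Rodrigues(np.array(p["rvec"],float))[0]; t=np.array(p["tvec"],float).reshape(3); K=np.array(p["mtx"])
def ray(u,v,z):
    d=R.T@np.linalg.inv(K)@[u,v,1]; o=-R.T@t; return o+d*(z-o[2])/d[2]
A,B,C=[ray(u,v,12) for u,v in [(312,118),(453,226),(213,264)]]
print(A.round(1),B.round(1),C.round(1),((B+C)/2).round(1),np.linalg.norm(B-A),np.linalg.norm(C-A))
s=finder.cut_out(p,"support_cup"); print(len(s))
z=p["range_z"]; m=np.zeros(z.shape,bool); m[200:380,245:415]=1; w=pts(p,m); q=w[(w[:,2]>105)&(w[:,2]<120)&(np.hypot(w[:,0]-440,w[:,1]+2)<36)]
print(cv2.minEnclosingCircle(q[:,:2].astype(np.float32)), np.median(q[:,2]))
```

```text
[358.4  15.3  12. ] [454.5  81.8  12. ] [427.1 -81.4  12. ] [4.408e+02 2.000e-01 1.200e+01] 116.86651070396964 118.64381043650255
1
((437.14892578125, -1.012435793876648), 35.43796920776367) 116.2961268386662
```

```bash
python3 -m pendant '[[[0,0.001,-0.02,0],[0,0.001,-0.045,0],[0,0.001,-0.065,0],[0,0.001,-0.075,0],[0,0.001,-0.078,0],[0,0.001,-0.078,0],[0,0.001,-0.078,0]]]'
```

```text
time: 39.12
tool_pos: [440.5, -1.6, 15.7]
tool_rot: [0.0, 0.163, 0.987, 0.0]
force: [0.6, -1.1, -5.2]
grip_width: 59.3
finger_force: 30.0
```

```bash
python3 -m pendant '[[[0,0,-0.001,0],[0,0,-0.002,0],[0,0,-0.002,0],[0,0,-0.002,0]]]'
```

```text
time: 39.62
tool_pos: [440.0, -1.8, 13.3]
tool_rot: [-0.0, 0.164, 0.987, 0.0]
force: [0.1, -0.1, -4.9]
grip_width: 59.3
finger_force: 30.0
```

```bash
python3 -m pendant '[[[0,0,-0.0007,0],[0,0,-0.001,0],[0,0,-0.001,0],[0,0,-0.001,0]]]'
```

```text
time: 40.12
tool_pos: [440.0, -1.8, 12.3]
tool_rot: [-0.0, 0.164, 0.987, -0.0]
force: [0.6, 0.5, -3.5]
grip_width: 59.3
finger_force: 30.0
```

```bash
python3 -m pendant '[[[0,0,-0.0005,0],[0,0,-0.0005,0],[0,0,-0.0005,0]]]'
```

```text
time: 40.5
tool_pos: [440.1, -1.8, 12.2]
tool_rot: [0.0, 0.164, 0.987, 0.0]
force: [-1.5, -0.3, 5.4]
grip_width: 59.5
finger_force: 30.0
```

Contact. Releasing to about 75 mm and rising.

```bash
python3 -m pendant '[[[0,0,0,0],[0,0,0,0],[0,0,0,0],[0,0,0,0],[0,0,0,0]]]' 0.6
python3 -m pendant '[[[0,0,0.01,0],[0,0,0.04,0],[0,0,0.09,0],[0,0,0.14,0],[0,0,0.18,0],[0,0,0.2,0],[0,0,0.2,0],[0,0,0.2,0]]]'
python3 - <<'E'
from h import *
p=optics.capture("wrist"); save(p,"pics/w13.png")
r=finder.cut_out(p,"support_cup")[0]; w=pts(p,r["region"]); print(r["conf"],np.percentile(w[:,2],[5,50,95]))
for z in (35,10):
    q=w[abs(w[:,2]-z)<3]; print(z,cv2.minEnclosingCircle(q[:,:2].astype(np.float32)))
r=finder.cut_out(p,"square_tray")[0]; w=pts(p,r["region"]);w=w[(w[:,2]>2)&(w[:,2]<16)]; print(len(w),cv2.minAreaRect(w[:,:2].astype(np.float32)))
p=optics.capture("side"); save(p,"pics/s13.png")
for n in "drift driver_disc pulley support_cup oil_bottle grease_jar".split():
    for r in finder.cut_out(p,n)[:1]:
        w=pts(p,r["region"]); print(n,r["conf"],np.median(w,0).round(),np.percentile(w[:,2],95).round())
E
```

```text
time: 41.12
tool_pos: [440.1, -1.8, 11.8]
tool_rot: [-0.0, 0.164, 0.987, 0.0]
force: [0.2, 0.0, 0.3]
grip_width: 75.0
finger_force: 0.0
time: 42.12
tool_pos: [439.3, -1.6, 211.3]
tool_rot: [-0.001, 0.164, 0.987, 0.0]
force: [-0.4, -0.8, 0.0]
grip_width: 75.5
finger_force: 0.0
0.79 [ 8.89067469 10.95010486 35.56846666]
35 ((441.2913818359375, -1.0023486614227295), 30.004873275756836)
10 ((441.31134033203125, -0.753177285194397), 42.1580810546875)
9326 ((440.51171875, 0.0028228759765625), (119.9549331665039, 120.52458190917969), 35.22721481323242)
drift 0.37 [438. 329.  50.] 222.0
driver_disc 0.64 [652. 176.  17.] 21.0
pulley 0.81 [ 473. -321.   27.] 30.0
oil_bottle 0.63 [654. -19.  37.] 71.0
grease_jar 0.83 [ 573. -108.   33.] 43.0
```

View pics/w13.png

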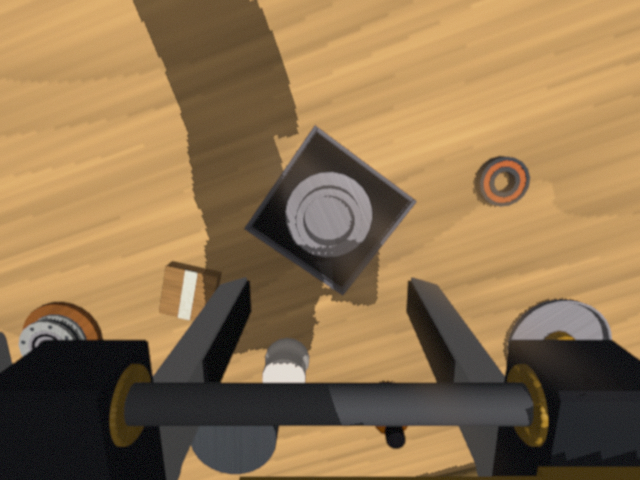

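View pics/s13.png

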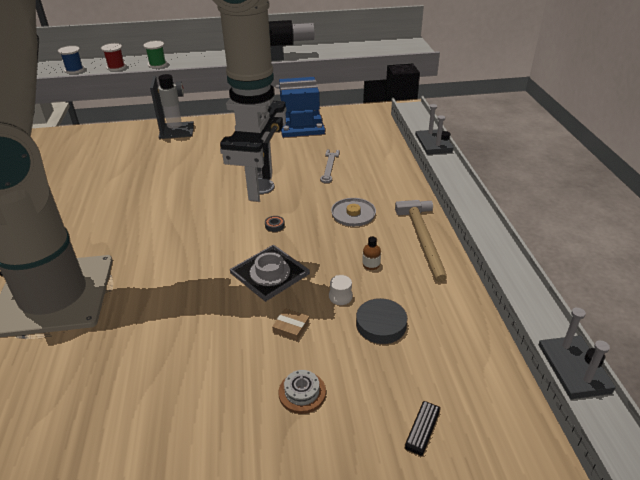

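The wrist view shows the cup centred in the tray at (329,214), within about 1 mm. The side view shows the disc in the dish (354,210), the pulley on the stand (302,388), and the bottle and jar standing, with the gripper clear of everything.

```bash
python3 -c "
from plant import ctrl; print(ctrl.job_done())"
```

```text
the job is handed in; nothing more can be done
None
```

The job is handed in at about 42 s of the 128 s: drift, driver disc, pulley and support cup were each placed in that order and checked in the camera images after release, and the oil bottle and grease jar are still standing.

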